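# Clear the chestnut table: nuts, jar and cased knife each to their place

### The arm

A 6-joint arm with a two-finger parallel gripper is mounted at the origin on the work surface. World frame = base frame: x ahead of the robot, y to its left, z up, the work surface at z = 0. Lengths are in m, angles in rad, forces in N, time in s.
With the tool pointing down it reaches from about 0.375 to 0.9 m from the base axis. Payload 3.1 kg.
Tool frame: the origin (TCP) lies midway between the tips of the shut fingers; the grasp point (between the pads) lies behind it (grip_point_offset is the z of the grasp point in the tool frame, in m); z points along the fingers, y is the line along which they close (so a half turn about z gives the same grasp; the last joint's range is limited). The gripper opens to 87 mm and grips with 3 to 60 N. Pads are 19 mm wide; open, the fingers measure 117 mm over their backs; the gripper's body (75 mm by 190 mm) begins 51 mm behind the grasp point.
Start: joints at [-1.31, 0.527, 1.433, -0, 1.181, -0.178], TCP at [0.266, -0.565, 0.223] pointing down, gripper open.
Joint ranges: [-3.08, 3.08], [-0.75, 2.2], [0.22, 2.44], [-1.43, 4.57], [0, 2.65], [-2.85, 2.85]. Speed limits (rad/s): [2.79, 2.79, 3.14, 3.14, 3.14, 3.14].

### API

Orientations are given as [roll, pitch, yaw] about the fixed x, y, z axes, in that order (R = Rz(yaw) Ry(pitch) Rx(roll)).
In Python, from cell import sense, get_image, job_done, trace, pinpoint, grip_point_offset gives the robot as it stands. The module is installed in compiled form; this text tells all that it offers.
- The arm moves only by the tool drive_tool, never from a script. Its argument "series" is a list of rows, each a list of 7 numbers: the shift along the tool's x, y, z in units of 40 mm (1.0 is 40 mm), then the turn, a rotation vector about the tool's x, y, z in units of 6 degrees (1.0 is 6 degrees), then the opening, from 0 (shut) to 1 (fully open). In form: [[tx, ty, tz, wx, wy, wz, grip], ...]. A call has 1 to 12 rows; each row is the pose to reach, as a shift and turn from the pose commanded when the call began, along the tool's axes at that moment; what a row does not reach only later rows make up. A row lasts 1/8 s, in which the tool goes at most 62.5 mm and 10.7 degrees, less where a joint would pass 70% of its speed; a pose out of reach is approached as far as the arm can. A call with a gripper value outside its range is refused whole. The fingers move at their own pace and stop on an object; "force" is the grip in N (left out, the last holds). Time passes only in rows, so rows that repeat a pose let the fingers close. It gives the time, the measured TCP pose, the force, the opening and the grip force at its end, in the units of the state.
- sense(): the state, without advancing time (a new reading comes with each control period).
- get_image(name): name is "scene" or "top" or "wrist"; returns a dict with "img" (384x512x3 uint8, red, green, blue), "depth" (384x512 float32, m along the optical axis (not along the pixel's ray), 0 where there is no reading), "intrinsics" (3x3 intrinsics, pixels), "world_from_camera" (4x4, takes a point from camera to world coordinates). Camera axes: x right, y down, z forward; pixel columns grow to the right and rows downward; lengths in m; the calibration is good to about 2 mm. A picture is of the moment at which its call begins.
- job_done(): hands the job in; it is judged then, once.
Trained networks look in the newest picture that a camera, given by its name, has taken for a name from the list of things; names that differ only in an ending like _2 or _b are one class to them, and where a whole thing is asked for, a point or a joint stands for the part that bears it (a point fixed in the world has none). Each returns a list of dicts, best first, with "score" (0 to 1); they miss things now and then, are a little off and sometimes report something else, mostly with a low value. They report only what shows in the picture. A call takes as long as a camera call. They do not tell look-alikes from the thing itself.
- trace(camera, target): "pixels" (384x512 bool, what is visible of it) and "centre" ([column, row] in pixels, amid what is visible of it).
- pinpoint(camera, target): "centre" ([column, row] in pixels: a listed point, or the origin of a listed thing).
The state is a dict: "time": time; "joint_positions": joint angles; "qvel": joint speeds; "joint_torque": joint torques, N m; "tcp_pos": TCP position; "tool_rot": TCP orientation; "force": force on the tool from outside, world axes, zero at the start; "ft_torque": the same for the moment, N m; "finger_gap": opening from 0.0 (shut) to 1.0 (fully open); "gripper_force": force on a finger pad.
Only numpy, scipy, OpenCV 4.12 (cv2) and the standard library are available. Lean on these libraries where they do the work, as an engineer would, in place of code of your own. Each camera call takes 0.05 s, during which the arm holds its last target. There are 200 camera calls.

### The job

Sort what has been left on the chestnut table: put both loose chestnuts in the black roasting pan, stand the small jar in the wooden crate, keeping it upright all the way, and lay the paring knife flat in the white carton. The knife is still in its case: swing the clear lid over backwards past its balance point and leave it open before lifting the knife out.

Things in the scene. Friction and masses are not known exactly. Their poses are not given: they have to be found in the camera images.
- chestnut_a_center (a point): Centre (half-way up) of one of the two loose, dark brown, glossy chestnuts on the bare table: round, 38 mm wide at 13 mm height, 30 mm high, flat base 20 mm wide, blunt pale point upwards, about 18 g.
- chestnut_b_center (a point): Centre (half-way up) of the other loose chestnut, the same in size and look.
- jar_center (a point): Centre (half-way up) of the small round jar of amber glass with a brass screw lid, standing on the table: 55 mm high, glass 45 mm and lid 47 mm in diameter (lid = the top 13 mm), about 130 g. Its z axis is its upright axis.
- knife_handle (a point): Centre (half-way up) of the wooden handle of the paring knife lying flat on the grey foam in the case. Its x axis runs along the knife, from the handle to the blade's tip, z up. Handle 70 mm long (35 mm either side of this point), 20 mm wide (y), 16 mm high; the blade, 18 mm wide and 3 mm thick, goes on to 90 mm from this point along +x: 125 mm overall, about 50 g, balanced near this point. In the case the blade points to the case's +y side, within a few degrees.
- pan: Black steel roasting pan, fixed: 170 (x) by 150 (y) mm outside, rim 22 mm high, walls and floor 4 mm thick. Origin: centre of its underside on the table, z up.
- crate: Small open crate of pale wooden slats with four corner posts, fixed: 170 (x) by 150 (y) mm outside, rim 50 mm high, walls 5 mm, floor 6 mm thick, posts 12 mm square inside the corners. Origin: centre of its underside on the table, z up.
- carton: White shallow open carton with dark round vent holes in its sides, fixed: 180 (x) by 150 (y) mm outside, rim 35 mm high, walls and floor 4 mm thick. Origin: centre of its underside on the table, z up.
- case: Black hinged knife case, fixed, with the knife seen inside through its clear lid. Origin: centre of its underside on the table; x points from the front (tab) to the hinge at the back, y to its left, z up. Box 120 (x) by 155 (y) mm, rim 45 mm high, walls 5 mm; flat grey foam floor inside, 20 mm above the table. The lid's hinge axis lies along y at x = +60 mm, z = 45 mm.
- lid (a joint): Angle of the case's lid: 0 shut (as at the start), growing as the front edge is lifted up and over to the back, 2.85 rad fully open (leaning low behind the case). Lid 120 mm deep, 155 mm wide, 8 mm thick, 70 g, moves freely with light damping: below about 1.55 rad it falls shut, beyond that it falls open by itself and stays.
- lid_tab (a point): Middle of the free part of the lid's black pull tab, which sticks straight out of the lid's front edge in the lid's plane: 34 mm long, 12 mm wide (along the case's y), 8 mm thick. This point is 22 mm beyond the lid's edge, 142 mm from the hinge axis; with the lid shut it lies at x = -82 mm, y = 0, z = 49 mm in the case's frame, with free space under and on both sides. It turns with the lid; x of its frame points from the tab to the hinge.
Mind the look-alikes: they are no part of the job. What is shaped like the part that bears chestnut_a_center but green or grey is not meant.

How it is judged:
At the end, for the whole second after the job is handed in: Both chestnuts lie inside the roasting pan's rim, the jar stands on the crate's floor (within 0.15 rad of upright), the knife lies flat (within 0.12 rad) on the carton's floor with its handle inside the walls, the case's lid is open beyond 2.2 rad, and all is released and at rest (x of chestnut_a_center in the frame of pan between -0.085 and 0.085 m and y of chestnut_a_center in the frame of pan between -0.075 and 0.075 m and z of chestnut_a_center in the frame of pan between 0 and 0.035 m and x of chestnut_b_center in the frame of pan between -0.085 and 0.085 m and y of chestnut_b_center in the frame of pan between -0.075 and 0.075 m and z of chestnut_b_center in the frame of pan between 0 and 0.035 m and x of jar_center in the frame of crate between -0.08 and 0.08 m and y of jar_center in the frame of crate between -0.07 and 0.07 m and z of jar_center in the frame of crate between 0.02 and 0.045 m and angle between jar_center's own z axis and vertical below 0.15 rad and x of knife_handle in the frame of carton between -0.085 and 0.085 m and y of knife_handle in the frame of carton between -0.07 and 0.07 m and z of knife_handle in the frame of carton between 0 and 0.025 m and angle between knife_handle's own x axis and vertical above 1.45 rad and value of joint lid above 2.2 rad and linear speed of each of chestnut_a, chestnut_b, jar, knife below 0.02 m/s and velocity of joint lid below 0.1 rad/s); the robot touches nothing.
It fails at once if the jar is tipped by more than 0.7 rad (angle between jar_center's own z axis and vertical above 0.7 rad).
It also fails if it takes over 122 s, if anything falls off the work surface, if the arm or the gripper's body presses on something with over 40 N, if the wrist force passes 120 N, or if a joint passes its speed limit or range.

## Working session

There is one attempt and no reset: what is moved stays moved. The work goes in short steps, Python scripts to look and compute and a tool call to move; the robot and the scene stay as the last step left them, time stands still between calls to the robot, and variables do not carry over. Pictures are saved under pics/ and viewed, at most 14 in all, crops included, and the job is handed in when it is done.

Besides the shell and the picture viewer there is one more tool, called by a JSON object that holds its "name" and its "arguments", one argument or row to a line. drive_tool: Moves the arm, as the interface text tells. Its arguments: {"type":"object","properties":{"series":{"type":"array"},"force":{"type":"number"}},"required":["series"]}

```bash
mkdir -p pics
cat > h.py <<'E'
import numpy as np, cv2
from cell import *
from scipy.spatial.transform import Rotation as R
def shot(cam,name=None):
    d=get_image(cam)
    if name: cv2.imwrite(f'pics/{name}.png',d['img'][:,:,::-1])
    return d
def cloud(d):
    K=d['intrinsics'];z=d['depth'];v,u=np.mgrid[:z.shape[0],:z.shape[1]]
    p=np.stack([(u-K[0,2])/K[0,0]*z,(v-K[1,2])/K[1,1]*z,z],-1)
    T=d['world_from_camera'];return p@T[:3,:3].T+T[:3,3]
def at_z(d,c,z):
    K=d['intrinsics'];T=d['world_from_camera']
    r=T[:3,:3]@np.array([(c[0]-K[0,2])/K[0,0],(c[1]-K[1,2])/K[1,1],1]);o=T[:3,3]
    return o+r*(z-o[2])/r[2]
def rel(target,yaw=None,s=None):
    "shift in tool axes units to bring TCP to target"
    s=s or sense();Rt=R.from_euler('xyz',s['tool_rot'])
    return (Rt.inv().apply(np.array(target)-s['tcp_pos'])/0.04).round(2)
E
python3 - <<'E'
from h import *
np.set_printoptions(precision=4,suppress=True)
s=sense();print(s,grip_point_offset)
for cam in('top','scene'):
    d=shot(cam,cam+'0')
    print(cam,d['world_from_camera'],d['intrinsics'][0])
    for t,z in [('chestnut_a_center',.015),('jar_center',.0275),('knife_handle',.028),('pan',0),('crate',0),('carton',0),('case',0),('lid_tab',.049)]:
        for r in pinpoint(cam,t)[:5]: print(t,round(r['score'],2),np.round(r['centre'],1),at_z(d,r['centre'],z))
E
```

```text
{'time': 0.0, 'joint_positions': array([-1.3095,  0.5284,  1.4339, -0.    ,  1.1814, -0.1785]), 'qvel': array([-0.0001,  0.0019,  0.0015,  0.0004,  0.0001,  0.0004]), 'joint_torque': array([ -0.0003, -44.004 , -17.6591,   0.0635,   0.0583,  -0.0002]), 'tcp_pos': array([ 0.2659, -0.5648,  0.2216]), 'tool_rot': array([-3.1394, -0.0004,  0.4398]), 'force': array([ 0.1249,  0.4957, -0.0435]), 'ft_torque': array([ 0.0539, -0.0401,  0.0249]), 'gripper_force': 0.0, 'finger_gap': 1.002118744204601} -0.0187
top [[-0.0253 -0.9873  0.1567  0.2766]
 [-0.9995  0.0222 -0.0219  0.0143]
 [ 0.0181 -0.1571 -0.9874  1.2657]
 [ 0.      0.      0.      1.    ]] [497.4483   0.     257.5655]
chestnut_a_center 0.66 [158.8 232. ] [0.3813 0.2366 0.015 ]
chestnut_a_center 0.66 [172.1 265.3] [0.2979 0.2033 0.015 ]
chestnut_a_center 0.63 [154.5 203.2] [0.4544 0.2479 0.015 ]
jar_center 0.66 [247.5 207. ] [0.4377 0.0131 0.0275]
crate 0.8 [137.7 144.8] [0.6112 0.2954 0.    ]
crate 0.16 [293.7 144.3] [ 0.6041 -0.1117  0.    ]
carton 0.79 [299.6 145.6] [ 0.6003 -0.127   0.    ]
case 0.97 [213.8 145. ] [0.6065 0.0974 0.    ]
lid_tab 0.91 [208.6 172.4] [0.5239 0.1079 0.049 ]
scene [[-0.8759  0.3963 -0.2753  0.7416]
 [ 0.4826  0.7185 -0.501   0.4355]
 [-0.0008 -0.5716 -0.8205  0.789 ]
 [ 0.      0.      0.      1.    ]] [385.4083   0.     258.5033]
chestnut_a_center 0.69 [367.3 273.7] [0.3738 0.2515 0.015 ]
chestnut_a_center 0.63 [381.8 249.5] [0.3093 0.2209 0.015 ]
chestnut_a_center 0.57 [338.5 294.4] [0.4551 0.2594 0.015 ]
jar_center 0.85 [281.5 205.6] [0.4501 0.0183 0.0275]
pan 0.87 [169.6 151.4] [ 0.6154 -0.296   0.    ]
crate 0.95 [288.  351.2] [0.6032 0.3024 0.    ]
carton 0.64 [203.  198.1] [ 0.5993 -0.1105  0.    ]
case 0.97 [239.4 267.2] [0.6051 0.0989 0.    ]
lid_tab 0.92 [269.3 244.8] [0.5333 0.1045 0.049 ]
```

View pics/top0.png

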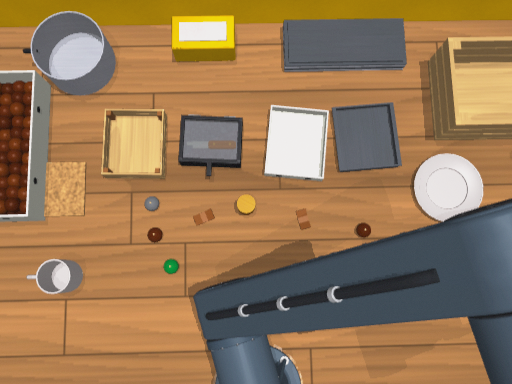

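View pics/scene0.png

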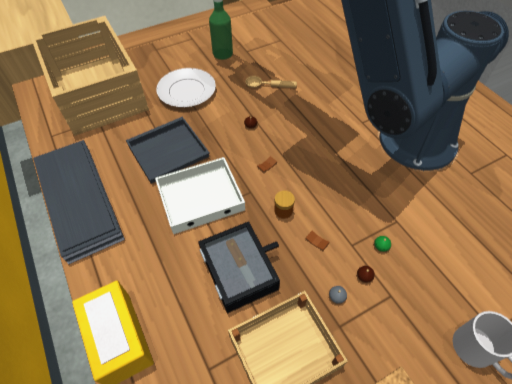

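The top view shows the crate at (134,143), the case at (211,141), the carton at (297,143) and the pan at (366,137). The brown chestnuts are at (154,235) and (363,230); the green (171,267) and grey (152,203) ones are decoys. The jar is at (246,204). Next I'll use masks and depth for accurate positions.

Run:
```python
from h import *
np.set_printoptions(precision=4,suppress=True)
for cam in('top','scene'):
    d=shot(cam);P=cloud(d);print(cam)
    for t,h in [('pan',.022),('crate',.05),('carton',.035),('case',.045),('lid_tab',.049),('jar_center',.055),('knife_handle',.02),('chestnut_a_center',.015)]:
        for r in trace(cam,t)[:3]:
            m=r['pixels'];q=P[m];q=q[np.isfinite(q).all(1)]
            if t[:2]=='ch': q=q[q[:,2]>.012]
            else: q=q[(q[:,2]>h-.008)&(q[:,2]<h+.015)]
            if len(q)<15: print(t,r['score'],'few',m.sum());continue
            (c,wh,a)=cv2.minAreaRect(q[:,:2].astype(np.float32))
            print(t,round(r['score'],2),np.round(r['centre']),'rect',np.round(c,4),np.round(wh,3),round(a,1),'ztop',np.percentile(q[:,2],95).round(4),d['img'][m].mean(0).round())
```

```text
top
pan 0.58 [363. 136.] rect [ 0.6186 -0.2985] [0.172 0.164] 3.7 ztop 0.0248 [ 93.  96. 102.]
pan 0.28 few 3082
crate 0.68 [135. 140.] rect [0.6076 0.298 ] [0.152 0.17 ] 87.9 ztop 0.0523 [204. 169. 109.]
carton 0.62 [297. 144.] rect [ 0.605  -0.1161] [0.15  0.182] 83.1 ztop 0.0378 [225. 223. 220.]
case 0.69 [210. 142.] rect [0.5962 0.1041] [0.155 0.159] 86.4 ztop 0.0545 [103. 100. 102.]
lid_tab 0.85 [207. 140.] rect [0.5957 0.1042] [0.155 0.158] 86.4 ztop 0.0545 [109. 106. 108.]
lid_tab 0.54 [247. 205.] rect [0.4445 0.0165] [0.044 0.045] 88.6 ztop 0.0581 [215. 165.  61.]
jar_center 0.67 [246. 206.] rect [0.4445 0.0165] [0.044 0.045] 88.6 ztop 0.0581 [216. 166.  61.]
chestnut_a_center 0.69 [152. 204.] rect [0.4557 0.2551] [0.033 0.033] 15.9 ztop 0.029 [117. 117. 119.]
chestnut_a_center 0.54 [170. 265.] rect [0.2947 0.1184] [0.209 0.034] 89.0 ztop 0.0292 [ 29. 133.  57.]
chestnut_a_center 0.49 [159. 234.] rect [0.3767 0.2471] [0.034 0.035] 74.5 ztop 0.0302 [97. 50. 26.]
scene
pan 0.75 [171. 148.] rect [ 0.6186 -0.2901] [0.172 0.173] 4.8 ztop 0.0244 [68. 73. 78.]
crate 0.8 [291. 344.] rect [0.609  0.2998] [0.15  0.171] 88.3 ztop 0.0515 [210. 179. 116.]
carton 0.67 [198. 193.] rect [ 0.6046 -0.1136] [0.153 0.18 ] 83.2 ztop 0.0367 [210. 211. 205.]
case 0.9 [240. 265.] rect [0.5958 0.105 ] [0.158 0.155] 86.4 ztop 0.0542 [82. 84. 86.]
lid_tab 0.68 [236. 261.] rect [0.596  0.1051] [0.158 0.157] 86.3 ztop 0.0542 [88. 91. 93.]
lid_tab 0.67 few 266
jar_center 0.91 [283. 204.] rect [0.4452 0.0206] [0.046 0.044] 62.6 ztop 0.0569 [147. 106.  43.]
chestnut_a_center 0.51 [366. 276.] rect [0.3788 0.2501] [0.033 0.035] 31.0 ztop 0.029 [73. 33. 17.]
chestnut_a_center 0.48 [340. 293.] rect [0.5946 0.3367] [0.353 0.036] 29.5 ztop 0.0292 [101. 102. 103.]
chestnut_a_center 0.45 [382. 249.] rect [0.3004 0.2103] [0.035 0.033] 56.3 ztop 0.0298 [ 39. 119.  49.]
```

```bash
cat >> h.py <<'E'
def row(p,yaw=None,start=None):
    """row numbers (tool down) from pose start=(pos,yaw) or now to p,yaw; prints rows needed"""
    s=sense();rot=R.from_euler('xyz',s['tool_rot']);pos=np.array(s['tcp_pos'])
    if start is not None: pos=np.array(start[0]);rot=R.from_euler('xyz',[np.pi,0,start[1]])
    if yaw is None: yaw=rot.as_euler('xyz')[2]
    t=rot.inv().apply(np.array(p)-pos)/.04
    w=np.degrees((rot.inv()*R.from_euler('xyz',[np.pi,0,yaw])).as_rotvec())/6
    n=max(np.linalg.norm(t)*.04/.0625,np.linalg.norm(w)*6/10.7)
    return np.round(np.r_[t,w],2).tolist(),'rows %.1f'%n
E
python3 - <<'E'
from h import *
for cam,(u,v) in (('top',(363,230)),('scene',(251,122))):
    d=shot(cam);P=cloud(d);im=d['img'].astype(int)
    m=np.zeros(im.shape[:2],bool);m[v-14:v+15,u-14:u+15]=1
    q=P[m&(P[...,2]>.012)&(P[...,2]<.04)]
    print(cam,len(q),cv2.minAreaRect(q[:,:2].astype(np.float32)))
E
```

```text
top 168 ((0.37596768140792847, -0.27799442410469055), (0.03642232343554497, 0.03506830334663391), 17.575328826904297)
scene 115 ((0.37831100821495056, -0.27489152550697327), (0.03472965210676193, 0.0332065112888813), 82.26484680175781)
```

Run:
```python
from h import *
b=[.377,-.2765]
print(row(b+[.08]),row(b+[.005]),row(b+[.08],0.0),row(b+[.005],0.))
```

```text
([5.58, -5.36, 3.56, -0.0, 0.0, -0.0], 'rows 5.5') ([5.58, -5.36, 5.44, -0.0, 0.0, -0.0], 'rows 6.1') ([5.58, -5.36, 3.56, -0.0, 0.0, 4.2], 'rows 5.5') ([5.58, -5.36, 5.44, -0.0, 0.0, 4.2], 'rows 6.1')
```

{"name": "drive_tool", "arguments": {
  "series": [
    [5.58, -5.36, 3.56, 0, 0, 4.2, 0.75],
    [5.58, -5.36, 3.56, 0, 0, 4.2, 0.75],
    [5.58, -5.36, 3.56, 0, 0, 4.2, 0.75],
    [5.58, -5.36, 3.56, 0, 0, 4.2, 0.75],
    [5.58, -5.36, 3.56, 0, 0, 4.2, 0.75],
    [5.58, -5.36, 3.56, 0, 0, 4.2, 0.75],
    [5.58, -5.36, 3.56, 0, 0, 4.2, 0.75],
    [5.58, -5.36, 3.56, 0, 0, 4.2, 0.75]
  ],
  "force": 12
}}

```text
time: 2.9
tcp_pos: [0.3775, -0.278, 0.0806]
tool_rot: [3.139, -0.002, -0.0]
force: [-0.8, -0.5, 1.2]
finger_gap: 0.752
gripper_force: 0.0
```

Run:
```python
from h import *
d=shot('wrist','w1');P=cloud(d);m=(P[...,2]>.012)&(P[...,2]<.04)&(abs(P[...,0]-.377)<.03)&(abs(P[...,1]+.2765)<.03)
q=P[m];print(len(q));
if len(q)>20: print(cv2.minAreaRect(q[:,:2].astype(np.float32)))
print(sense()['tcp_pos'],sense()['tool_rot'],d['world_from_camera'])
```

```text
1842
((0.37862664461135864, -0.2772427797317505), (0.03624488040804863, 0.03552580997347832), 46.84120559692383)
[ 0.37745801 -0.27840538  0.08075378] [ 3.13924062e+00 -1.78513379e-03 -9.36100855e-04] [[ 5.58035801e-04 -9.52799459e-01 -3.03599868e-01  4.62655146e-01]
 [-9.99996375e-01  2.68012694e-04 -2.67917155e-03 -2.78162687e-01]
 [ 2.63408182e-03  3.03600263e-01 -9.52795855e-01  2.42536472e-01]
 [ 0.00000000e+00  0.00000000e+00  0.00000000e+00  1.00000000e+00]]
```

View pics/w1.png

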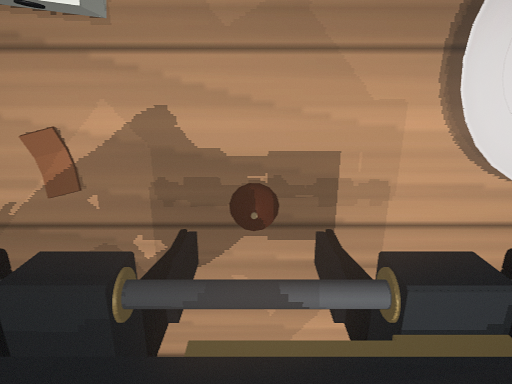

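The wrist view shows the chestnut at (254,207), centred between the fingers, so I'll descend and grip.

{"name": "drive_tool", "arguments": {
  "series": [
    [0.02, -0.03, 1.3, 0, 0, 0, 0.75],
    [0.02, -0.03, 1.88, 0, 0, 0, 0.75],
    [0.02, -0.03, 1.88, 0, 0, 0, 0.75],
    [0.02, -0.03, 1.88, 0, 0, 0, 0.2],
    [0.02, -0.03, 1.88, 0, 0, 0, 0.2],
    [0.02, -0.03, 1.88, 0, 0, 0, 0.2],
    [0.02, -0.03, 1.88, 0, 0, 0, 0.2],
    [0.02, -0.03, 1.0, 0, 0, 0, 0.2],
    [0.02, -0.03, 0, 0, 0, 0, 0.2],
    [0.02, -0.03, 0, 0, 0, 0, 0.2]
  ],
  "force": 12
}}

```text
time: 4.2
tcp_pos: [0.3789, -0.2766, 0.0826]
tool_rot: [3.137, -0.004, 0.0]
force: [0.3, -0.3, 0.7]
finger_gap: 0.415
gripper_force: 12.0
```

Run:
```python
from h import *
p=[.618,-.265]
print(row(p+[.08]),row(p+[.016]))
```

```text
([5.98, -0.29, 0.09, 0.05, -0.04, -0.0], 'rows 3.8') ([5.97, -0.3, 1.69, 0.05, -0.04, -0.0], 'rows 4.0')
```

{"name": "drive_tool", "arguments": {
  "series": [
    [2.0, 0.2, 0, 0, 0, 0, 0.2],
    [4.0, 0.35, 0, 0, 0, 0, 0.2],
    [6.65, 0.46, 0, 0, 0, 0, 0.2],
    [6.65, 0.46, 0, 0, 0, 0, 0.2],
    [6.65, 0.46, 0.2, 0, 0, 0, 0.2],
    [6.65, 0.46, 1.4, 0, 0, 0, 0.2],
    [6.65, 0.46, 1.75, 0, 0, 0, 0.2],
    [6.65, 0.46, 1.75, 0, 0, 0, 0.2],
    [6.65, 0.46, 1.75, 0, 0, 0, 0.55],
    [6.65, 0.46, 1.75, 0, 0, 0, 0.55],
    [6.65, 0.46, 1.0, 0, 0, 0, 0.55],
    [6.65, 0.46, 0, 0, 0, 0, 0.55]
  ]
}}

```text
time: 5.7
tcp_pos: [0.6427, -0.2934, 0.0801]
tool_rot: [-3.14, 0.002, -0.0]
force: [0.9, -0.4, 1.0]
finger_gap: 0.55
gripper_force: 0.0
```

Run:
```python
from h import *
d=shot('wrist','w2');P=cloud(d);m=(P[...,2]>.02)&(P[...,2]<.05)&(abs(P[...,0]-.645)<.035)&(abs(P[...,1]+.295)<.035)
q=P[m];print(len(q),q.mean(0) if len(q) else 0)
s=sense();print(s['tcp_pos'])
# jar approach then
j=[.445,.0185]
print('up',row([.645,-.295,.12]),row(j+[.10]),row(j+[.03]))
```

```text
1730 [ 0.64599337 -0.29405602  0.0275899 ]
[ 0.64651116 -0.29561441  0.0874323 ]
up ([-0.03, -0.01, -0.81, 0.05, -0.08, -0.0], 'rows 0.5') ([-5.04, -7.85, -0.4, 0.05, -0.08, -0.0], 'rows 6.0') ([-5.05, -7.86, 1.35, 0.05, -0.08, -0.0], 'rows 6.0')
```

{"name": "drive_tool", "arguments": {
  "series": [
    [-0.5, -0.8, -0.6, 0, 0, 0, 0.8],
    [-5.04, -7.85, -0.5, 0, 0, 0, 0.8],
    [-5.04, -7.85, -0.5, 0, 0, 0, 0.8],
    [-5.04, -7.85, -0.5, 0, 0, 0, 0.8],
    [-5.04, -7.85, -0.5, 0, 0, 0, 0.8],
    [-5.04, -7.85, -0.5, 0, 0, 0, 0.8],
    [-5.04, -7.85, -0.5, 0, 0, 0, 0.8],
    [-5.04, -7.85, -0.5, 0, 0, 0, 0.8]
  ]
}}

```text
time: 6.75
tcp_pos: [0.4419, 0.0211, 0.1007]
tool_rot: [3.141, -0.001, 0.002]
force: [0.2, -0.0, 0.6]
finger_gap: 0.802
gripper_force: 0.0
```

Run:
```python
from h import *
d=shot('wrist','w3');P=cloud(d);m=(P[...,2]>.05)&(P[...,2]<.065)&(abs(P[...,0]-.445)<.05)&(abs(P[...,1]-.0185)<.04)
q=P[m];print(len(q),cv2.minAreaRect(q[:,:2].astype(np.float32)))
s=sense();print(s['tcp_pos'],s['qvel'].round(3))
```

```text
3385 ((0.44592851400375366, 0.018987460061907768), (0.04571497067809105, 0.04623939096927643), 89.19119262695312)
[0.44378086 0.0198761  0.1007352 ] [-0.028  0.015 -0.037  0.    -0.004 -0.001]
```

{"name": "drive_tool", "arguments": {
  "series": [
    [0.05, 0.02, 1.0, 0, 0, 0, 0.8],
    [0.05, 0.02, 1.8, 0, 0, 0, 0.8],
    [0.05, 0.02, 1.8, 0, 0, 0, 0.8],
    [0.05, 0.02, 1.8, 0, 0, 0, 0.8],
    [0.05, 0.02, 1.8, 0, 0, 0, 0.3],
    [0.05, 0.02, 1.8, 0, 0, 0, 0.3],
    [0.05, 0.02, 1.8, 0, 0, 0, 0.3],
    [0.05, 0.02, 1.8, 0, 0, 0, 0.3],
    [0.05, 0.02, 1.4, 0, 0, 0, 0.3],
    [0.05, 0.02, 0.5, 0, 0, 0, 0.3],
    [0.05, 0.02, -0.6, 0, 0, 0, 0.3],
    [0.05, 0.02, -0.7, 0, 0, 0, 0.3]
  ],
  "force": 25
}}

```text
time: 8.3
tcp_pos: [0.4456, 0.0194, 0.1304]
tool_rot: [3.14, -0.006, 0.0]
force: [-0.4, 0.2, -0.9]
finger_gap: 0.525
gripper_force: 25.0
```

Run:
```python
from h import *
c=[.608,.299]
print(row(c+[.125],0.),row(c+[.037],0.))
print(sense()['joint_positions'])
```

```text
([4.06, -6.99, 0.15, 0.01, -0.05, 0.0], 'rows 5.2') ([4.05, -6.99, 2.35, 0.01, -0.05, 0.0], 'rows 5.4')
[-2.08113573e-01  4.48119128e-01  1.96548654e+00  1.08527400e-04
  7.22141232e-01  1.36234730e+00]
```

{"name": "drive_tool", "arguments": {
  "series": [
    [0.8, -1.3, 0, 0, 0, 0, 0.3],
    [1.6, -2.7, 0, 0, 0, 0, 0.3],
    [2.4, -4.1, 0, 0, 0, 0, 0.3],
    [3.2, -5.5, 0, 0, 0, 0, 0.3],
    [3.8, -6.5, 0, 0, 0, 0, 0.3],
    [4.06, -6.99, 0, 0, 0, 0, 0.3],
    [4.06, -6.99, 0.1, 0, 0, 0, 0.3],
    [4.06, -6.99, 0.8, 0, 0, 0, 0.3],
    [4.06, -6.99, 1.6, 0, 0, 0, 0.3],
    [4.06, -6.99, 2.1, 0, 0, 0, 0.3],
    [4.06, -6.99, 2.3, 0, 0, 0, 0.3],
    [4.06, -6.99, 2.3, 0, 0, 0, 0.3]
  ]
}}

```text
time: 9.8
tcp_pos: [0.6064, 0.2986, 0.0363]
tool_rot: [3.142, 0.0, -0.001]
force: [1.2, 0.3, -0.8]
finger_gap: 0.531
gripper_force: 25.0
```

{"name": "drive_tool", "arguments": {
  "series": [
    [0, 0, 0.05, 0, 0, 0, 0.3],
    [0, 0, 0.05, 0, 0, 0, 0.75],
    [0, 0, 0.05, 0, 0, 0, 0.75],
    [0, 0, 0.05, 0, 0, 0, 0.75],
    [0, 0, -0.5, 0, 0, 0, 0.75],
    [0, 0, -1.5, 0, 0, 0, 0.75],
    [0, 0, -2.0, 0, 0, 0, 0.75],
    [0, 0, -2.0, 0, 0, 0, 0.75]
  ]
}}

```text
time: 10.8
tcp_pos: [0.608, 0.2997, 0.119]
tool_rot: [-3.14, -0.005, 0.0]
force: [0.3, 0.5, -0.6]
finger_gap: 0.747
gripper_force: 0.0
```

Run:
```python
from h import *
d=shot('wrist');P=cloud(d);m=(P[...,2]>.055)&(P[...,2]<.075)&(abs(P[...,0]-.608)<.05)&(abs(P[...,1]-.299)<.05)
q=P[m];print(len(q),cv2.minAreaRect(q[:,:2].astype(np.float32)),np.percentile(q[:,2],[5,50,95]))
a=[.3777,.2490]
print(row(a+[.08],0.),row(a+[.005],0.))
```

```text
3058 ((0.6090772151947021, 0.2987658679485321), (0.04625822976231575, 0.04637712612748146), 13.252705574035645) [0.05923854 0.06054635 0.06160341]
([-5.73, 1.26, 0.92, -0.0, -0.01, 0.0], 'rows 3.8') ([-5.73, 1.26, 2.79, -0.0, -0.01, 0.0], 'rows 4.2')
```

The jar is upright in the crate, with a level top at 61 mm. Next is chestnut a.

{"name": "drive_tool", "arguments": {
  "series": [
    [-3.0, 0.6, 0, 0, 0, 0, 0.75],
    [-5.73, 1.26, 0.5, 0, 0, 0, 0.75],
    [-5.73, 1.26, 0.9, 0, 0, 0, 0.75],
    [-5.73, 1.26, 0.9, 0, 0, 0, 0.75],
    [-5.73, 1.26, 0.9, 0, 0, 0, 0.75],
    [-5.73, 1.26, 0.9, 0, 0, 0, 0.75],
    [-5.73, 1.26, 0.9, 0, 0, 0, 0.75]
  ]
}}

```text
time: 11.72
tcp_pos: [0.3793, 0.2493, 0.0801]
tool_rot: [-3.141, -0.002, -0.0]
force: [-0.4, -0.1, -0.0]
finger_gap: 0.754
gripper_force: 0.0
```

Run:
```python
from h import *
d=shot('wrist');P=cloud(d);m=(P[...,2]>.012)&(P[...,2]<.04)&(abs(P[...,0]-.378)<.03)&(abs(P[...,1]-.249)<.03)
q=P[m];c=cv2.minAreaRect(q[:,:2].astype(np.float32))
print(len(q),c,d['img'][m].mean(0),sense()['tcp_pos'],row([*c[0],.005],0.))
```

```text
1837 ((0.3794451057910919, 0.24918913841247559), (0.0363420769572258, 0.0352855883538723), 55.652225494384766) [69.90636908 44.70604246 33.12139358] [0.37913966 0.24920308 0.08018951] ([0.0, 0.0, 1.88, -0.01, -0.02, -0.0], 'rows 1.2')
```

{"name": "drive_tool", "arguments": {
  "series": [
    [0, 0, 1.3, 0, 0, 0, 0.75],
    [0, 0, 1.88, 0, 0, 0, 0.75],
    [0, 0, 1.88, 0, 0, 0, 0.75],
    [0, 0, 1.88, 0, 0, 0, 0.2],
    [0, 0, 1.88, 0, 0, 0, 0.2],
    [0, 0, 1.88, 0, 0, 0, 0.2],
    [0, 0, 1.88, 0, 0, 0, 0.2],
    [0, 0, 1.0, 0, 0, 0, 0.2],
    [0, 0, -0.5, 0, 0, 0, 0.2],
    [0, 0, -0.5, 0, 0, 0, 0.2]
  ],
  "force": 12
}}

```text
time: 13.02
tcp_pos: [0.3798, 0.2498, 0.1038]
tool_rot: [-3.138, -0.009, 0.0]
force: [0.7, -0.1, -0.7]
finger_gap: 0.419
gripper_force: 12.0
```

Run:
```python
from h import *
p=[.587,-.293]
print(row(p+[.11],0.),row(p+[.011],0.))
```

```text
([5.18, 13.57, -0.15, -0.03, -0.09, 0.0], 'rows 9.3') ([5.15, 13.58, 2.32, -0.03, -0.09, 0.0], 'rows 9.4')
```

{"name": "drive_tool", "arguments": {
  "series": [
    [0.4, 1.3, -0.1, 0, 0, 0, 0.2],
    [5.18, 13.57, -0.1, 0, 0, 0, 0.2],
    [5.18, 13.57, -0.1, 0, 0, 0, 0.2],
    [5.18, 13.57, -0.1, 0, 0, 0, 0.2],
    [5.18, 13.57, -0.1, 0, 0, 0, 0.2],
    [5.18, 13.57, -0.1, 0, 0, 0, 0.2],
    [5.18, 13.57, -0.1, 0, 0, 0, 0.2],
    [5.18, 13.57, -0.1, 0, 0, 0, 0.2],
    [5.18, 13.57, -0.1, 0, 0, 0, 0.2],
    [5.18, 13.57, -0.1, 0, 0, 0, 0.2],
    [5.18, 13.57, -0.1, 0, 0, 0, 0.2],
    [5.18, 13.57, -0.1, 0, 0, 0, 0.2]
  ]
}}

```text
time: 14.52
tcp_pos: [0.5829, -0.2921, 0.1028]
tool_rot: [-3.139, 0.003, 0.0]
force: [0.4, 0.4, -0.2]
finger_gap: 0.417
gripper_force: 12.0
```

{"name": "drive_tool", "arguments": {
  "series": [
    [0, 0, 0.6, 0, 0, 0, 0.2],
    [0, 0, 1.6, 0, 0, 0, 0.2],
    [0, 0, 2.25, 0, 0, 0, 0.2],
    [0, 0, 2.25, 0, 0, 0, 0.2],
    [0, 0, 2.25, 0, 0, 0, 0.55],
    [0, 0, 2.25, 0, 0, 0, 0.55],
    [0, 0, 1.5, 0, 0, 0, 0.55],
    [0, 0, 0.2, 0, 0, 0, 0.55],
    [0, 0, -0.3, 0, 0, 0, 0.55],
    [0, 0, -0.3, 0, 0, 0, 0.55]
  ]
}}

```text
time: 15.78
tcp_pos: [0.5859, -0.2951, 0.1195]
tool_rot: [3.138, -0.005, 0.0]
force: [-0.2, -0.2, -1.2]
finger_gap: 0.549
gripper_force: 0.0
```

Run:
```python
from h import *
shot('wrist','w5')
print(sense()['tcp_pos'])
yaw=-.063
t=[.6155-.087*np.cos(yaw), .1033-.087*np.sin(yaw)]
print(t,row(t+[.12],yaw),row(t+[.03],yaw))
```

```text
[ 0.58477833 -0.294333    0.11760387]
[np.float64(0.5286725944030708), np.float64(0.1087773750379485)] ([-1.4, -10.08, -0.08, 0.01, -0.02, 0.6], 'rows 6.5') ([-1.41, -10.08, 2.17, 0.01, -0.02, 0.6], 'rows 6.7')
```

View pics/w5.png

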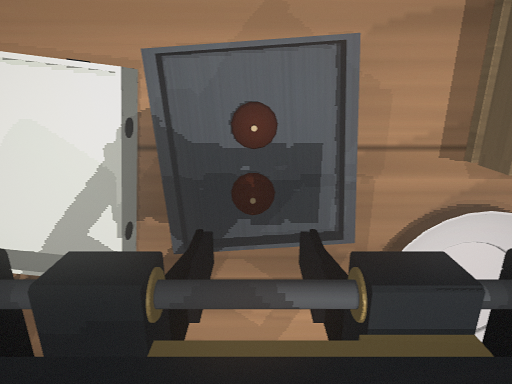

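Both chestnuts are in the pan, at (254,126) and (253,193). I'll go to the tab and look from above.

{"name": "drive_tool", "arguments": {
  "series": [
    [-1.4, -10.08, -0.1, 0, 0, 0.6, 0.5],
    [-1.4, -10.08, -0.1, 0, 0, 0.6, 0.5],
    [-1.4, -10.08, -0.1, 0, 0, 0.6, 0.5],
    [-1.4, -10.08, -0.1, 0, 0, 0.6, 0.5],
    [-1.4, -10.08, -0.1, 0, 0, 0.6, 0.5],
    [-1.4, -10.08, -0.1, 0, 0, 0.6, 0.5],
    [-1.4, -10.08, -0.1, 0, 0, 0.6, 0.5],
    [-1.4, -10.08, -0.1, 0, 0, 0.6, 0.5],
    [-1.4, -10.08, -0.1, 0, 0, 0.6, 0.5]
  ]
}}

```text
time: 16.95
tcp_pos: [0.5281, 0.1085, 0.1193]
tool_rot: [3.141, 0.001, -0.063]
force: [0.1, -0.2, -0.8]
finger_gap: 0.5
gripper_force: 0.0
```

Run:
```python
from h import *
d=shot('wrist','w6');P=cloud(d)
p=pinpoint('wrist','lid_tab')[:2];print([(r['score'],at_z(d,r['centre'],.053)) for r in p])
m=(P[...,2]>.044)&(P[...,2]<.065)&(P[...,0]>.48)&(P[...,0]<.546)&(abs(P[...,1]-.108)<.03)
q=P[m];print(len(q),cv2.minAreaRect(q[:,:2].astype(np.float32)),np.median(q,0))
print(sense()['tcp_pos'])
```

```text
[]
545 ((0.5324888229370117, 0.10984858125448227), (0.011996209621429443, 0.027748310938477516), 86.5540542602539) [0.53343658 0.10975721 0.05250129]
[0.52859233 0.10782707 0.11970871]
```

View pics/w6.png

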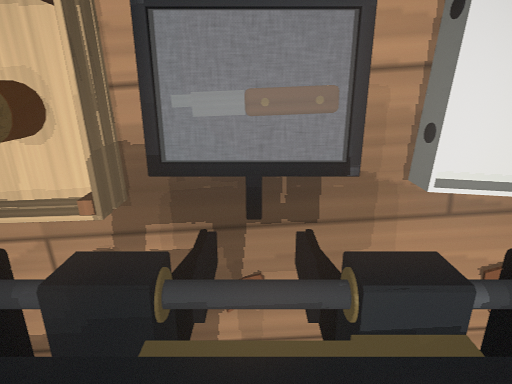

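The wrist view shows the tab at (254,197) and the knife under the lid, with its handle at (292,100) and the blade pointing left. I'll straddle the tab and grip it.

{"name": "drive_tool", "arguments": {
  "series": [
    [0.02, -0.05, 1.2, 0, 0, 0, 0.5],
    [0.02, -0.05, 2.24, 0, 0, 0, 0.5],
    [0.02, -0.05, 2.24, 0, 0, 0, 0.5],
    [0.02, -0.05, 2.24, 0, 0, 0, 0.5],
    [0.02, -0.05, 2.24, 0, 0, 0, 0],
    [0.02, -0.05, 2.24, 0, 0, 0, 0],
    [0.02, -0.05, 2.24, 0, 0, 0, 0],
    [0.02, -0.05, 2.24, 0, 0, 0, 0],
    [0.02, -0.05, 2.24, 0, 0, 0, 0],
    [0.02, -0.05, 2.24, 0, 0, 0, 0]
  ],
  "force": 8
}}

```text
time: 18.3
tcp_pos: [0.5295, 0.1105, 0.0309]
tool_rot: [3.141, -0.0, -0.062]
force: [-1.0, -4.6, 5.0]
finger_gap: 0.134
gripper_force: 8.0
```

Run:
```python
import numpy as np
r=.148
for a in (9,18,27,36,45,54,63,72,81,90,99,108,112):
    t=np.radians(a);print(a,round((-r*np.cos(t)+.004*np.sin(t)+r)/.04,2),round(-(r*np.sin(t)+.004*np.cos(t)-.004)/.04,2))
```

```text
9 0.06 -0.58
18 0.21 -1.14
27 0.45 -1.67
36 0.77 -2.16
45 1.15 -2.59
54 1.61 -2.95
63 2.11 -3.24
72 2.65 -3.45
81 3.22 -3.57
90 3.8 -3.6
99 4.38 -3.54
108 4.94 -3.39
112 5.18 -3.29
```

{"name": "drive_tool", "arguments": {
  "series": [
    [0.06, 0, -0.58, 0, 0, 0, 0],
    [0.21, 0, -1.14, 0, 0, 0, 0],
    [0.45, 0, -1.67, 0, 0, 0, 0],
    [0.77, 0, -2.16, 0, 0, 0, 0],
    [1.15, 0, -2.59, 0, 0, 0, 0],
    [1.61, 0, -2.95, 0, 0, 0, 0],
    [2.11, 0, -3.24, 0, 0, 0, 0],
    [2.65, 0, -3.45, 0, 0, 0, 0],
    [3.22, 0, -3.57, 0, 0, 0, 0],
    [3.8, 0, -3.6, 0, 0, 0, 0],
    [4.38, 0, -3.54, 0, 0, 0, 0],
    [4.94, 0, -3.39, 0, 0, 0, 0]
  ]
}}

```text
time: 19.8
tcp_pos: [0.7239, 0.0981, 0.1627]
tool_rot: [3.14, 0.009, -0.063]
force: [-2.3, -2.2, -5.4]
finger_gap: 0.135
gripper_force: 8.0
```

Run:
```python
from h import *
shot('scene','s2')
```

```text
(no output)
```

View pics/s2.png

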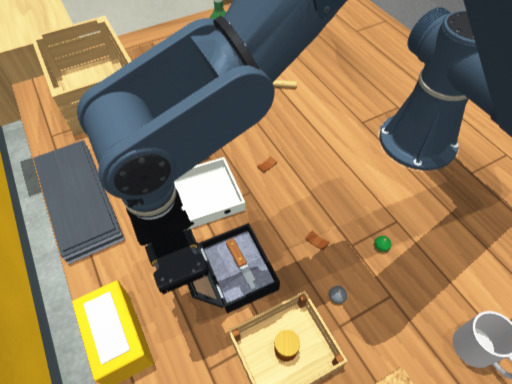

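The lid is held past vertical behind the case, near (205,290). I'll release it and retreat upwards and forwards.

{"name": "drive_tool", "arguments": {
  "series": [
    [0, 0, 0, 0, 0, 0, 0.5],
    [0, 0, 0, 0, 0, 0, 0.5],
    [0, 0, 0, 0, 0, 0, 0.5],
    [0, 0, -1.0, 0, 0, 0, 0.5],
    [-1.0, 0, -1.2, 0, 0, 0, 0.5],
    [-3.0, 0, -1.2, 0, 0, 0, 0.5],
    [-4.8, 0, -0.8, 0, 0, 0, 0.5],
    [-4.8, 0, -0.8, 0, 0, 0, 0.5],
    [-4.8, 0, -0.8, 0, 0, 0, 0.5],
    [-4.8, 0, -0.8, 0, 0, 0, 0.5]
  ]
}}

```text
time: 21.1
tcp_pos: [0.5372, 0.1107, 0.1994]
tool_rot: [-3.141, -0.005, -0.063]
force: [0.3, 0.4, 0.5]
finger_gap: 0.497
gripper_force: 0.0
```

Run:
```python
from h import *
d=shot('wrist','w7');P=cloud(d)
print(sense()['tcp_pos'])
hsv=cv2.cvtColor(d['img'],cv2.COLOR_RGB2HSV)
box=(abs(P[...,0]-.617)<.05)&(abs(P[...,1]-.104)<.07)&(P[...,2]>.023)&(P[...,2]<.05)
h=box&(P[...,2]>.031);h=cv2.erode(h.astype(np.uint8),np.ones((3,3)))>0
for n,m in(('handle',h),('all',box)):
    q=P[m];print(n,len(q),cv2.minAreaRect(q[:,:2].astype(np.float32)),np.median(q,0))
r=pinpoint('wrist','knife_handle')[:1];print([(x['score'],x['centre'],at_z(d,x['centre'],.028)) for x in r])
l=(P[...,0]>.69)&(abs(P[...,1]-.1)<.06);print(np.percentile(P[l][:,2],[5,50,95]) if l.any() else 0)
```

```text
[0.53745869 0.11065274 0.19915506]
handle 1485 ((0.6176769137382507, 0.07247689366340637), (0.07720087468624115, 0.09726184606552124), 89.66046142578125) [0.60472065 0.07282788 0.03568002]
all 2990 ((0.6169837117195129, 0.10392554104328156), (0.09999605268239975, 0.13975052535533905), 0.06537899374961853) [0.60578788 0.08773666 0.03467599]
[(0.63, [281.5, 105.7], array([0.60470356, 0.08042228, 0.028     ]))]
[0.04891291 0.05067868 0.05213089]
```

View pics/w7.png

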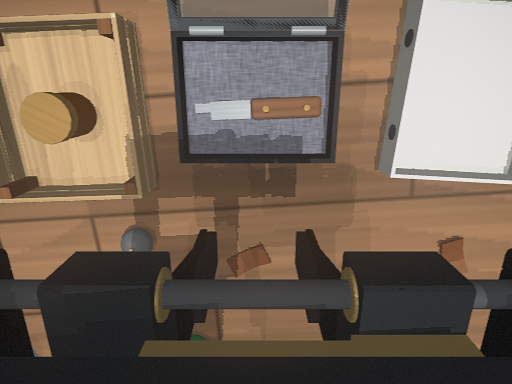

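The lid is open, and the handle runs from (251,108) to (321,105). I'll measure the handle by colour.

Run:
```python
from h import *
d=shot('wrist');P=cloud(d);im=cv2.cvtColor(d['img'],cv2.COLOR_RGB2HSV)
m=np.zeros(im.shape[:2],bool);m[85:130,240:330]=1
m&=(im[...,1]>80)&(P[...,2]>.03)&(P[...,2]<.042)
q=P[m];c=cv2.minAreaRect(q[:,:2].astype(np.float32));print(len(q),c)
v=np.linalg.svd((q-q.mean(0))[:,:2],full_matrices=False)[2][0];v=v*np.sign(v[1]);ang=np.arctan2(v[1],v[0]);print('dir deg',np.degrees(ang),q.mean(0))
yaw=ang  # tool x along knife?  closing (tool y) perpendicular
print(sense()['joint_positions'])
for y in (ang,):
  print('yaw',y,row([*c[0],.10],y),row([*c[0],.023],y))
```

```text
1406 ((0.6029666662216187, 0.07685686647891998), (0.06815668940544128, 0.019414303824305534), 88.70161437988281)
dir deg 88.7893046502471 [0.60319911 0.07698021 0.03521606]
[-8.76969119e-04  4.54288457e-01  1.65396927e+00  4.09241333e-05
  1.03092778e+00  1.63310200e+00]
yaw 1.549665706703124 ([1.7, 0.74, 2.47, 0.02, -0.02, -15.4], 'rows 8.6') ([1.69, 0.74, 4.39, 0.02, -0.02, -15.4], 'rows 8.6')
```

{"name": "drive_tool", "arguments": {
  "series": [
    [1.7, 0.74, 2.4, 0, 0, -15.4, 0.4],
    [1.7, 0.74, 2.4, 0, 0, -15.4, 0.4],
    [1.7, 0.74, 2.4, 0, 0, -15.4, 0.4],
    [1.7, 0.74, 2.4, 0, 0, -15.4, 0.4],
    [1.7, 0.74, 2.4, 0, 0, -15.4, 0.4],
    [1.7, 0.74, 2.4, 0, 0, -15.4, 0.4],
    [1.7, 0.74, 2.4, 0, 0, -15.4, 0.4],
    [1.7, 0.74, 2.4, 0, 0, -15.4, 0.4],
    [1.7, 0.74, 2.4, 0, 0, -15.4, 0.4],
    [1.7, 0.74, 2.4, 0, 0, -15.4, 0.4],
    [1.7, 0.74, 2.4, 0, 0, -15.4, 0.4]
  ]
}}

```text
time: 22.62
tcp_pos: [0.6015, 0.0768, 0.1019]
tool_rot: [3.141, -0.0, 1.548]
force: [-0.4, -1.0, -0.2]
finger_gap: 0.396
gripper_force: 0.0
```

Run:
```python
from h import *
d=shot('wrist','w8');P=cloud(d);im=cv2.cvtColor(d['img'],cv2.COLOR_RGB2HSV)
m=(im[...,1]>80)&(P[...,2]>.03)&(P[...,2]<.042)&(abs(P[...,0]-.603)<.03)&(abs(P[...,1]-.077)<.05)
q=P[m];print(len(q),cv2.minAreaRect(q[:,:2].astype(np.float32)))
s=sense();print(s['tcp_pos'],s['tool_rot'],row([.603,.077,.023],1.549))
```

```text
2148 ((0.6028677225112915, 0.07787827402353287), (0.06850786507129669, 0.01888224482536316), 88.18584442138672)
[0.60132976 0.07682234 0.10199813] [ 3.14140005e+00 -3.37200912e-05  1.54835814e+00] ([0.01, 0.04, 1.97, 0.0, -0.0, -0.01], 'rows 1.3')
```

View pics/w8.png

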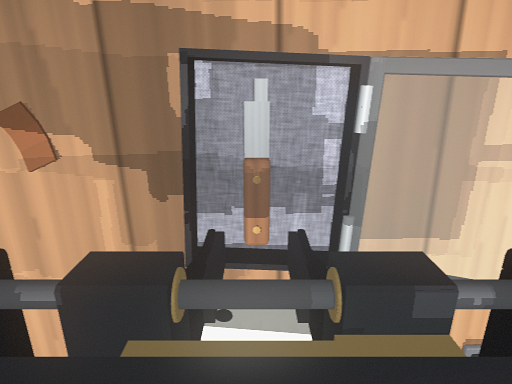

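The handle, centred at (257,200), is between the fingers and the lid is open at the right. I'll descend and grip.

{"name": "drive_tool", "arguments": {
  "series": [
    [0.03, 0.04, 0.8, 0, 0, 0, 0.4],
    [0.03, 0.04, 1.6, 0, 0, 0, 0.4],
    [0.03, 0.04, 1.98, 0, 0, 0, 0.4],
    [0.03, 0.04, 1.98, 0, 0, 0, 0.4],
    [0.03, 0.04, 1.98, 0, 0, 0, 0.05],
    [0.03, 0.04, 1.98, 0, 0, 0, 0.05],
    [0.03, 0.04, 1.98, 0, 0, 0, 0.05],
    [0.03, 0.04, 1.98, 0, 0, 0, 0.05],
    [0.03, 0.04, 1.6, 0, 0, 0, 0.05],
    [0.03, 0.04, 0.6, 0, 0, 0, 0.05],
    [0.03, 0.04, -0.4, 0, 0, 0, 0.05],
    [0.03, 0.04, -0.4, 0, 0, 0, 0.05]
  ],
  "force": 25
}}

```text
time: 24.18
tcp_pos: [0.6053, 0.0781, 0.1223]
tool_rot: [3.133, 0.0, 1.55]
force: [-0.8, 0.3, 0.8]
finger_gap: 0.222
gripper_force: 25.0
```

Run:
```python
from h import *
yaw=np.radians(-6.9);c=np.array([.6048,-.1148])-.0275*np.array([np.cos(yaw),np.sin(yaw)])
print(c,row([*c,.11],yaw+np.radians(.5)),row([*c,.008],yaw))
```

```text
[ 0.57749917 -0.11149624] ([-4.75, -0.6, 0.3, 0.06, -0.07, 15.87], 'rows 8.9') ([-4.75, -0.62, 2.85, 0.06, -0.07, 15.95], 'rows 8.9')
```

{"name": "drive_tool", "arguments": {
  "series": [
    [-4.75, -0.65, 0, 0, 0, 15.9, 0.05],
    [-4.75, -0.65, 0, 0, 0, 15.9, 0.05],
    [-4.75, -0.65, 0, 0, 0, 15.9, 0.05],
    [-4.75, -0.65, 0, 0, 0, 15.9, 0.05],
    [-4.75, -0.65, 0, 0, 0, 15.9, 0.05],
    [-4.75, -0.65, 0, 0, 0, 15.9, 0.05],
    [-4.75, -0.65, 0, 0, 0, 15.9, 0.05],
    [-4.75, -0.65, 0, 0, 0, 15.9, 0.05],
    [-4.75, -0.65, 0, 0, 0, 15.9, 0.05],
    [-4.75, -0.65, 0, 0, 0, 15.9, 0.05],
    [-4.75, -0.65, 0, 0, 0, 15.9, 0.05],
    [-4.75, -0.65, 0, 0, 0, 15.9, 0.05]
  ]
}}

```text
time: 25.68
tcp_pos: [0.5724, -0.1113, 0.118]
tool_rot: [-3.141, 0.0, -0.114]
force: [0.4, -0.0, -0.2]
finger_gap: 0.227
gripper_force: 25.0
```

Run:
```python
from h import *
shot('wrist','w9')
print(row([.5775,-.1115,.008],-.120))
```

```text
([0.13, -0.01, 2.75, -0.0, 0.0, 0.06], 'rows 1.8')
```

View pics/w9.png

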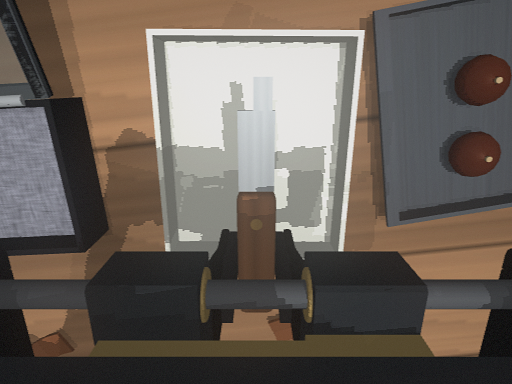

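The knife is level and aligned over the carton, with the handle at (256,225). I'll lower it and release.

{"name": "drive_tool", "arguments": {
  "series": [
    [0.13, 0, 1.0, 0, 0, 0, 0.05],
    [0.13, 0, 2.0, 0, 0, 0, 0.05],
    [0.13, 0, 2.6, 0, 0, 0, 0.05],
    [0.13, 0, 2.75, 0, 0, 0, 0.05],
    [0.13, 0, 2.75, 0, 0, 0, 0.05],
    [0.13, 0, 2.75, 0, 0, 0, 0.45],
    [0.13, 0, 2.75, 0, 0, 0, 0.45],
    [0.13, 0, 2.75, 0, 0, 0, 0.45],
    [0.13, 0, 1.8, 0, 0, 0, 0.45],
    [0.13, 0, 0.5, 0, 0, 0, 0.45],
    [0, 0, -1.5, 0, 0, 0, 0.45],
    [-2.0, 0, -2, 0, 0, 0, 0.45]
  ]
}}

```text
time: 27.22
tcp_pos: [0.5228, -0.1073, 0.1913]
tool_rot: [3.138, -0.013, -0.114]
force: [-0.2, -0.4, -0.4]
finger_gap: 0.451
gripper_force: 0.0
```

{"name": "drive_tool", "arguments": {
  "series": [
    [-1.0, 2.0, -1, 0, 0, 0, 0.45],
    [-2.0, 5.0, -1, 0, 0, 0, 0.45],
    [-2.0, 8.0, -1, 0, 0, 0, 0.45],
    [-2.0, 8.0, -1, 0, 0, 0, 0.45],
    [-2.0, 8.0, -1, 0, 0, 0, 0.45],
    [-2.0, 8.0, -1, 0, 0, 0, 0.45],
    [-2.0, 8.0, -1, 0, 0, 0, 0.45],
    [-2.0, 8.0, -1, 0, 0, 0, 0.45]
  ]
}}

```text
time: 28.22
tcp_pos: [0.4012, -0.4114, 0.2264]
tool_rot: [-3.139, 0.001, -0.114]
force: [0.5, -0.3, -0.8]
finger_gap: 0.45
gripper_force: 0.0
```

Run:
```python
from h import *
shot('scene','s3');d=shot('scene');P=cloud(d)
im=cv2.imread('pics/s3.png');cv2.imwrite('pics/s3b.png',cv2.resize(im[80:384,120:400],None,fx=1.9,fy=1.9))
m=(P[...,0]>.70)&(abs(P[...,1]-.1)<.07)&(P[...,0]<.84)&(P[...,2]>.03);q=P[m];print(np.polyfit(q[:,0],q[:,2],1),q[:,0].max(),sense()['tcp_pos'])
```

```text
[ 0.11614341 -0.0203038 ] 0.8399867202979628 [ 0.40160712 -0.41132331  0.22666038]
```

View pics/s3b.png

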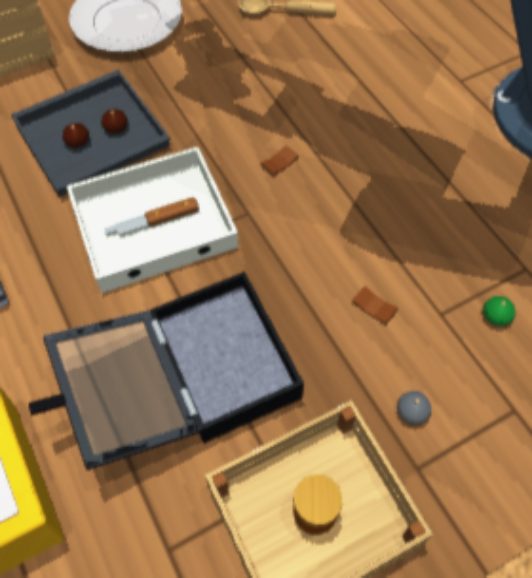

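The crop shows both chestnuts in the pan (76,135) and (114,121), and the knife flat in the carton (152,218). The lid is open behind the case (120,390), and the jar stands in the crate (317,500). I'm handing in.

```bash
python3 -c "
from cell import *
print(job_done())"
```

```text
the job is handed in; nothing more can be done
None
```

I handed the job in at about 28 s of the 122 s: both chestnuts are in the pan, the jar stands in the crate, the knife lies flat in the carton, and the lid is open; the last picture shows all of this, but no verdict was returned.

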